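# Fill the order tray behind its lip

### The arm

A 6-joint arm with a two-finger parallel gripper is mounted at the origin on the work surface. World frame = base frame: x ahead of the robot, y to its left, z up, the work surface at z = 0. Lengths are in mm, angles in rad, forces in N, time in s.
With the tool pointing down it reaches from about 275 to 750 mm from the base axis. Payload 10.2 kg.
Tool frame: the origin (TCP) lies at the very end of the fingers, on their centre line; the grasp point (between the pads) lies 19 mm behind it (ctrl.tcp_to_grasp is the distance from the TCP to the grasp point, in mm); z points along the fingers, x is the direction in which the jaws open and shut, and the axes are right-handed (so a half turn about z gives the same grasp; the last joint's range is limited). The gripper opens to 85 mm and grips with 20 to 120 N. Pads are 22 mm wide; open, the fingers measure 114 mm over their backs; the gripper's body (76 mm by 85 mm) begins 54 mm behind the grasp point. The pads swing forward as they close: fully open they stand 13 mm farther back than shut.
Start: joints at [-1.471, 0.313, 1.498, -0, 1.331, -0.223], TCP at [166.529, -497.895, 231.294] pointing down, gripper open.
Joint ranges: [-2.94, 2.94], [-0.97, 2.17], [0.19, 2.56], [-1.23, 4.37], [0.02, 3.11], [-2.88, 2.88]. Speed limits (rad/s): [2.39, 2.39, 3.01, 3.14, 3.14, 3.14].

### API

Orientations are given as a unit quaternion [w, x, y, z].
In Python, from rig import monitor, vision, order, ctrl gives the robot as it stands. The module is installed in compiled form; this text tells all that it offers.
- The arm moves only by the shell command python3 -m pendant 'ROWS' [FORCE]. ROWS is JSON, a list that holds one entry, the list of rows, each a list of 5 numbers: the closure, from -1 (fully open) to 1 (shut), then the shift along the world's x, y, z in m, then the turn about the world's z in degrees. In form: [[[fingers, dx, dy, dz, spin], ...]]. A call has 1 to 20 rows; each row is the pose to reach, as a shift and turn from the pose commanded when the call began; what a row does not reach only later rows make up. A row lasts 1/10 s, in which the tool goes at most 50 mm and 8.59 degrees, less where a joint would pass 70% of its speed; a pose out of reach is approached as far as the arm can. A call with a gripper value outside its range is refused whole. The fingers move at their own pace and stop on an object; FORCE is the grip in N (left out, the last holds). Time passes only in rows, so rows that repeat a pose let the fingers close. It gives the time, the measured TCP pose, the force and the opening at its end, in the units of the state.
- monitor.sense(): the state, without advancing time (a new reading comes with each control period).
- vision.capture(name): name is "scene" or "top"; returns (picture, depth): 384x512x3 uint8, red, green, blue; 384x512 float32, mm along the optical axis (not along the pixel's ray), 0 where there is no reading.
- vision.camera_info(name): a dict with "fov_y" (degrees; the focal length in pixels is half the picture's height over the tangent of half this angle, whatever the lens; pixels are square), "cx", "cy" (the principal point, pixels), "R" (3x3) and "t" (3): a world point X has camera coordinates R X + t. Camera axes: x right, y down, z forward; pixel columns grow to the right and rows downward; lengths in mm; the calibration is good to about 2 mm. A picture is of the moment at which its call begins. camera_info takes no time and is no camera call.
- order.finish_job(): hands the job in, once; it reports no verdict.
The state is a dict: "time_s": time; "joints": joint angles; "dq": joint speeds; "tau": joint torques, N m; "eef_pos": TCP position; "ee_rot": TCP orientation; "force": force on the tool from outside, world axes, zero at the start; "wrist_torque": the same for the moment, N m; "grip_width": opening from 0.0 (shut) to 1.0 (fully open).
Only numpy, scipy, OpenCV 4.12 (cv2) and the standard library are available. Lean on these libraries where they do the work, as an engineer would, in place of code of your own. Each camera call takes 0.05 s, during which the arm holds its last target.

### The job

At the packing bench, lift the tall carton and the tall tin over the front lip of the steel order tray and stand them both upright on the tray floor, in free places beside the small carton already there. Lower each one close to the tray floor before letting go, do not drop it from high up, and leave the small carton in the tray standing where it is.

Things in the scene. Friction and masses are not known exactly. Their poses are not given: they have to be found in the camera images.
- tall_carton: The tall carton: a closed brown cardboard box, 50 x 50 mm and 100 mm tall, 0.14 to 0.28 kg, standing on the bench among bystanders (a 45 mm low carton, a low tin, a roll of tape), about 150 mm apart. It is the tallest of the cartons. Origin at the centre of its underside, z up, x and y square to its sides.
- tall_tin: The tall tin: a closed round steel tin with a plain paper band, 60 mm across and 85 mm tall, 0.2 to 0.42 kg, standing on the bench. The other tin, of the same width but 40 mm tall, is not wanted. Origin at the centre of its underside, z up along its axis.
- tray: The order tray: a grey sheet-steel tray fixed to the bench, 140 mm deep (x) by 430 mm wide (y) outside, walls 5 mm thick, floor 6 mm thick. The front lip (on its -x side, towards the robot) rises to 48 mm above the bench, the back and end walls to 60 mm. Origin at the centre of its underside on the bench, z up, y along the lip. Inside it measures 130 x 420 mm.
- tray_carton: The small carton already in the tray: closed cardboard, 60 x 60 mm and 50 mm tall, about 0.25 kg, standing on the tray floor anywhere along the tray within 150 mm of its middle and near the tray's centre line. Origin at the centre of its underside, z up. It stays where it is.
Things that resemble listed ones, but are neither listed nor needed, are in the scene too. What is shaped like the tray_carton but pink or yellow is not meant.

How it is judged:
By the outcome, as a careful person would: the job done as asked, in the order asked, and still so for the second after the job is handed in, with the robot touching nothing.
It also fails if it takes over 51 s, if anything falls off the work surface, if the arm or the gripper's body presses on something with over 40 N, if the wrist force passes 120 N, or if a joint passes its speed limit or range.

## Working session

There is one attempt and no reset: what is moved stays moved. The work goes in short steps, Python scripts to look and compute and a shell command to move; the robot and the scene stay as the last step left them, time stands still between calls to the robot, and variables do not carry over. Pictures are saved under pics/ and viewed, and the job is handed in when it is done.

```bash
mkdir -p pics; cat > h.py <<'E'
import numpy as np, cv2, json
from rig import monitor, vision, order, ctrl
def cap(n,tag):
    p,d=vision.capture(n); cv2.imwrite(f'pics/{tag}.png',p[:,:,::-1]); np.savez(f'{tag}.npz',p=p,d=d); return p,d
def world(n,d):
    i=vision.camera_info(n); f=192/np.tan(np.radians(i['fov_y']/2)); v,u=np.mgrid[:384,:512]
    R=np.array(i['R']);t=np.array(i['t'])
    c=np.stack([(u-i['cx'])/f*d,(v-i['cy'])/f*d,d],-1)
    w=(c-t)@R; w[d==0]=np.nan; return w
E
python3 - <<'E'
from h import *
print({k:np.round(v,3).tolist() if not isinstance(v,str) else v for k,v in monitor.sense().items()}, ctrl.tcp_to_grasp)
for n in('scene','top'):
    p,d=cap(n,n+'0'); i=vision.camera_info(n); print(n,i,(d==0).mean())
E
```

```text
{'time_s': 0.0, 'joints': [-1.471, 0.313, 1.498, -0.0, 1.331, -0.223], 'dq': [0.001, 0.001, -0.0, -0.0, -0.0, -0.0], 'tau': [-0.0, -41.227, -25.974, -0.0, 0.004, -0.0], 'eef_pos': [166.495, -497.633, 230.744], 'ee_rot': [-0.0, 0.812, -0.584, -0.0], 'force': [-0.26, -0.136, -0.337], 'wrist_torque': [0.023, 0.02, -0.012], 'grip_width': 1.001} 18.700000000000003
scene {'fov_y': 49.29797532096518, 'cx': 257.33916108736975, 'cy': 191.11106478675953, 'R': array([[-0.53454165,  0.84509593,  0.00883698],
       [ 0.55639453,  0.3597638 , -0.74899608],
       [-0.63615277, -0.39545276, -0.66251549]]), 't': array([ 247.95274634, -257.730029  , 1429.69219261])} 0.0042724609375
top {'fov_y': 53.307101689631416, 'cx': 249.12820346962684, 'cy': 191.3231484437118, 'R': array([[ 0.00618195, -0.99985993,  0.01555356],
       [-0.99647212, -0.00746134, -0.08359207],
       [ 0.08369641, -0.01498193, -0.99637867]]), 't': array([-14.518843  , 497.88727685, 947.57473988])} 0.0041656494140625
```

View pics/scene0.png

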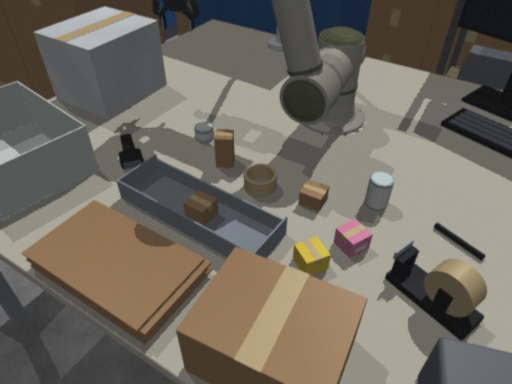

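View pics/top0.png

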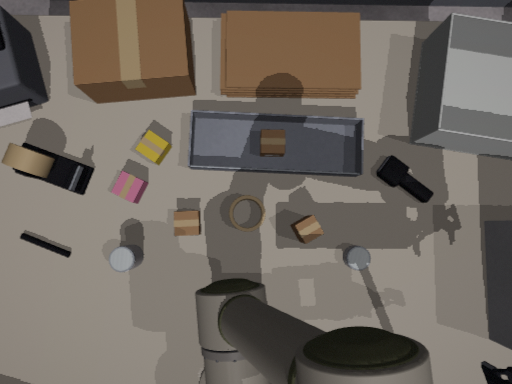

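```bash
python3 - <<'E'
from h import *
for n in('scene','top'):
    d=np.load(n+'0.npz')['d']; w=world(n,d)
    z=w[...,2]; m=((z>20)&(z<140)&(w[...,0]>200)).astype(np.uint8)
    k,l,s,c=cv2.connectedComponentsWithStats(cv2.erode(m,np.ones((3,3))))
    for i in range(1,k):
        if s[i,4]<60: continue
        q=w[l==i]; zt=np.percentile(q[:,2],97); t=q[q[:,2]>zt-6]
        r=cv2.minAreaRect(t[:,:2].astype(np.float32))
        print(n,np.round(c[i]),s[i,4],'ztop',round(zt,1),'rect',np.round(r[0],1),np.round(r[1],1),round(r[2],1))
E
```

```text
scene [103.  86.] 2882 ztop 131.8 rect [ 382.7 -687.7] [172.1 336.8] 41.1
scene [ 30. 111.] 1813 ztop 131.0 rect [ 604.6 -642.9] [ 56.8 340.7] 1.1
scene [204. 130.] 158 ztop 41.6 rect [ 340.1 -273.8] [49.2 50.5] 13.5
scene [ 44. 170.] 3606 ztop 132.6 rect [ 747.6 -447.9] [  8.7 227.7] 81.1
scene [224. 146.] 484 ztop 100.3 rect [ 409.3 -144.1] [51.3 47.1] 28.7
scene [129. 151.] 357 ztop 31.0 rect [ 532.5 -406.7] [139.3  57.1] 51.9
scene [196. 207.] 2350 ztop 59.8 rect [662.4 -47.3] [482.9 211. ] 87.9
scene [260. 177.] 405 ztop 48.6 rect [448.6  -2. ] [84.9 81.8] 46.3
scene [379. 188.] 628 ztop 86.2 rect [340.1 287.5] [53.2 52.5] 60.1
scene [314. 193.] 439 ztop 46.1 rect [422.8 147. ] [57.8 57.4] 2.2
scene [201. 206.] 596 ztop 56.8 rect [625.2 -63.4] [57.  57.9] 89.0
scene [120. 267.] 12643 ztop 54.8 rect [ 859.7 -109.9] [353.7 198.8] 90.0
scene [353. 236.] 645 ztop 51.5 rect [511.3 289.4] [58.5 58.7] 65.7
scene [311. 254.] 731 ztop 51.1 rect [611.7 233.2] [58.9 57.7] 55.5
scene [404. 259.] 473 ztop 82.6 rect [527.5 403.5] [ 2.5 55.6] 69.6
scene [455. 288.] 2417 ztop 123.6 rect [567.4 
[... 755 characters left out ...]
3 513.7] [49.2 47.9] 68.3
top [402. 177.] 818 ztop 33.1 rect [ 527.6 -410.2] [140.1  57.3] 52.7
top [ 77. 178.] 324 ztop 86.0 rect [522.6 401.1] [ 5.7 54.2] 69.6
top [289. 171.] 80 ztop 49.8 rect [ 547.8 -110.6] [146.8   2.7] 88.0
top [129. 187.] 529 ztop 53.3 rect [504.7 285.6] [57.2 53.6] 65.2
top [258. 216.] 64 ztop 50.8 rect [434.3 -29.1] [33.1 80.5] 72.4
top [187. 223.] 512 ztop 48.7 rect [417.2 142. ] [53.9 56.7] 1.1
top [307. 229.] 462 ztop 103.0 rect [ 405.6 -147.8] [46.5 47.1] 29.9
top [502. 266.] 1771 ztop 95.9 rect [ 337.4 -619.9] [  5.5 173.4] 89.6
top [125. 258.] 586 ztop 88.3 rect [333.2 282.9] [52.7 55.6] 18.6
top [357. 258.] 420 ztop 43.9 rect [ 334.7 -279. ] [54.  52.9] 69.2
```

Candidates, as pixels in the top view:
- **Tall carton:** (307,229), top at about 101 mm. It could be confused with the low carton (187,223) at 47 mm, the tray carton (273,142), or the pink and yellow boxes (129,187) and (153,146).
- **Tall tin:** (122,258), top at about 87 mm. It could be confused with the low tin (358,258) at 43 mm.

I choose (307,229) and (122,258), and will check both in a crop. The tape (247,213) lies beside the carton.

```bash
python3 - <<'E'
from h import *
S=np.load('scene0.npz')['p'];T=np.load('top0.npz')['p']
f=lambda im,u,v,r=32:cv2.resize(im[v-r:v+r,u-r:u+r],(256,256),interpolation=cv2.INTER_CUBIC)
cv2.imwrite('pics/crop1.png',np.vstack([np.hstack([f(S,225,150),f(S,379,190)]),np.hstack([f(T,307,229),f(T,122,258)])])[:,:,::-1])
for n in('scene','top'):
    w=world(n,np.load(n+'0.npz')['d']).reshape(-1,3); x,y,z=w.T
    # back/front rims, floor
    for nm,m in dict(front=(z>40)&(z<52)&(x>525)&(x<575)&(y>-280)&(y<120),back=(z>52)&(z<66)&(x>665)&(x<710)&(y>-280)&(y<130),floor=(z>-5)&(z<16)&(x>585)&(x<650)&(y>-250)&(y<-130),
      endL=(z>53)&(z<66)&(y>110)&(y<160)&(x>570)&(x<670),endR=(z>53)&(z<66)&(y<-270)&(y>-310)&(x>570)&(x<670)).items():
        q=w[m]; 
        if len(q)<5: print(n,nm,len(q)); continue
        a=np.polyfit(q[:,1],q[:,0],1) if nm in('front','back') else np.polyfit(q[:,0],q[:,1],1)
        print(n,nm,len(q),np.round(np.median(q,0),1),'slope deg',round(np.degrees(np.arctan(a[0])),2), np.round(np.percentile(q,[3,97],0),0).tolist())
E
```

```text
scene front 357 [554.5 -58.7  44.7] slope deg 2.09 [[546.0, -267.0, 40.0], [562.0, 109.0, 48.0]]
scene back 456 [689.1 -61.   57.8] slope deg 2.11 [[681.0, -262.0, 52.0], [696.0, 106.0, 61.0]]
scene floor 652 [ 615.6 -188.7    4.7] slope deg 8.05 [[586.0, -246.0, 2.0], [642.0, -136.0, 7.0]]
scene endL 109 [623.5 138.5  58.2] slope deg -2.0 [[573.0, 135.0, 53.0], [668.0, 141.0, 61.0]]
scene endR 94 [ 623.4 -286.2   57. ] slope deg -2.28 [[572.0, -291.0, 53.0], [668.0, -282.0, 60.0]]
top front 366 [549.7 -83.2  46.9] slope deg 2.2 [[542.0, -266.0, 41.0], [558.0, 108.0, 50.0]]
top back 462 [685.1 -73.3  59.4] slope deg 2.21 [[676.0, -269.0, 53.0], [693.0, 119.0, 63.0]]
top floor 1112 [ 616.7 -190.2    6.3] slope deg 1.8 [[587.0, -246.0, 3.0], [648.0, -135.0, 10.0]]
top endL 101 [617.7 134.9  59.6] slope deg -2.18 [[573.0, 131.0, 55.0], [665.0, 139.0, 63.0]]
top endR 112 [ 616.8 -288.6   58.9] slope deg -1.59 [[573.0, -292.0, 54.0], [666.0, -286.0, 63.0]]
```

View pics/crop1.png

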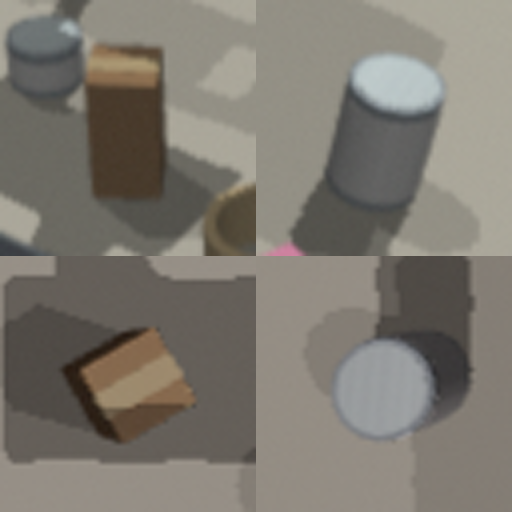

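The crop confirms both: the carton is clearly taller than it is wide, and the tin is the tall one with a plain band. Estimates averaged over the two views:
- **Carton:** (407,-146), top at 101, sides at 29.3°.
- **Tin:** (337,285), top at 87.
- **Tray:** centre (620,-75), yaw about -2.15°.
- **Tray carton:** (621,-66).

Next I move above the tall carton.

```bash
python3 -m pendant '[[[-1,0.02,0.03,0,1],[-1,0.04,0.06,0,2],[-1,0.06,0.09,0,3],[-1,0.08,0.12,0,4],[-1,0.1,0.15,0,5],[-1,0.12,0.18,0,6],[-1,0.14,0.21,0,7],[-1,0.16,0.24,0,8],[-1,0.18,0.27,-0.02,9],[-1,0.2,0.3,-0.04,10],[-1,0.22,0.33,-0.06,10.7],[-1,0.235,0.345,-0.08,10.7],[-1,0.241,0.352,-0.1,10.7],[-1,0.241,0.352,-0.1,10.7],[-1,0.241,0.352,-0.1,10.7]]]' 50
python3 - <<'E'
from h import *
p,d=cap('scene','s1'); 
cv2.imwrite('pics/s1c.png',cv2.resize(p[60:260,120:380],None,fx=3,fy=3)[:,:,::-1])
E
```

```text
time_s: 1.6
eef_pos: [407.4, -146.1, 131.6]
ee_rot: [0.0, 0.863, -0.506, -0.0]
force: [-0.2, -0.2, 0.1]
grip_width: 0.999
```

View pics/s1c.png

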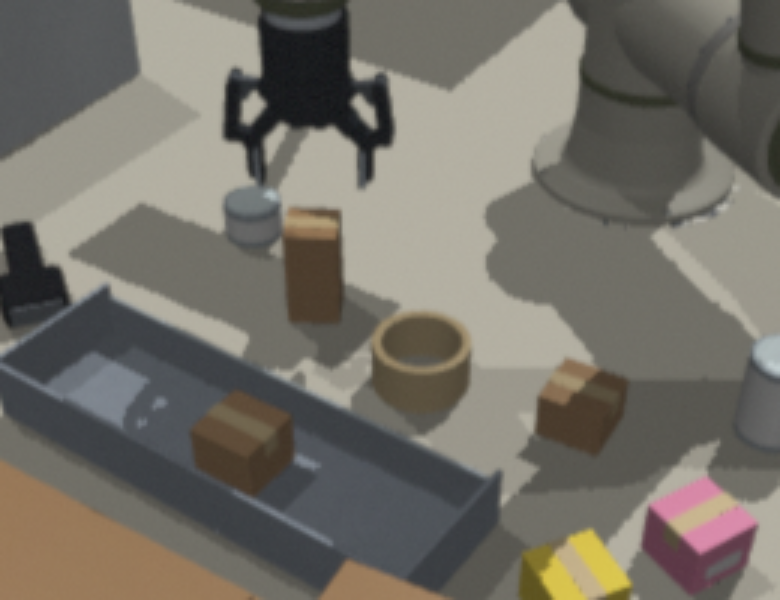

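The picture shows the open fingers at crop (257,170) and (365,170), straddling the carton top at (313,220), with the tape and low tin clear. I go down and close.

```bash
python3 -m pendant '[[[-1,0,0,-0.02,0],[-1,0,0,-0.04,0],[-1,0,0,-0.06,0],[-1,0,0,-0.07,0],[-1,0,0,-0.077,0],[-1,0,0,-0.077,0],[1,0,0,-0.077,0],[1,0,0,-0.077,0],[1,0,0,-0.077,0],[1,0,0,-0.077,0],[1,0,0,-0.077,0],[1,0,0,-0.077,0],[1,0,0,-0.077,0],[1,0,0,-0.077,0]]]' 50
python3 -m pendant '[[[1,0,0,0.01,0],[1,0,0,0.03,0],[1,0,0,0.03,0]]]'
python3 - <<'E'
from h import *
p,d=cap('scene','s2'); 
cv2.imwrite('pics/s2c.png',cv2.resize(p[60:260,120:380],None,fx=3,fy=3)[:,:,::-1])
E
```

```text
time_s: 3.05
eef_pos: [408.0, -146.3, 55.0]
ee_rot: [0.0, 0.863, -0.506, 0.001]
force: [0.0, 0.5, 7.2]
grip_width: 0.581
time_s: 3.35
eef_pos: [408.5, -146.5, 86.3]
ee_rot: [0.0, 0.863, -0.506, 0.002]
force: [0.7, 0.9, -1.7]
grip_width: 0.584
```

View pics/s2c.png

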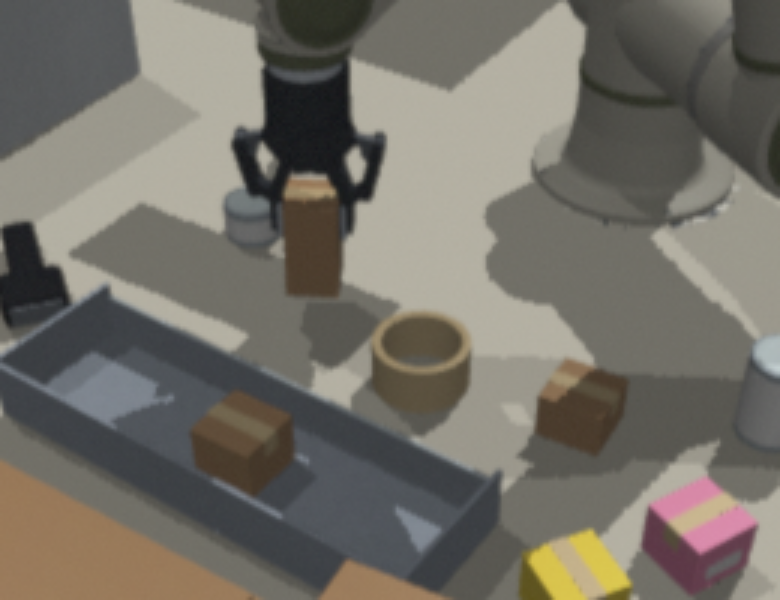

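The carton is held upright with its bottom lifted off the bench, crop (313,293). I carry it over the lip.

```bash
python3 -m pendant '[[[1,0,0,0.03,0],[1,0,0,0.06,0],[1,0.02,-0.01,0.08,-3],[1,0.04,-0.015,0.08,-6],[1,0.065,-0.02,0.08,-10],[1,0.09,-0.025,0.08,-14],[1,0.115,-0.03,0.08,-18],[1,0.14,-0.036,0.08,-22],[1,0.165,-0.042,0.08,-26],[1,0.185,-0.048,0.08,-29],[1,0.2,-0.052,0.08,-31.4],[1,0.207,-0.054,0.08,-31.4],[1,0.207,-0.054,0.08,-31.4],[1,0.207,-0.054,0.08,-31.4]]]'
python3 - <<'E'
from h import *
p,d=cap('scene','s3'); 
cv2.imwrite('pics/s3c.png',cv2.resize(p[60:260,80:340],None,fx=3,fy=3)[:,:,::-1])
w=world('scene',d);np.set_printoptions(suppress=True)
# lowest carton points: column through carton
z=w[...,2]; m=(w[...,0]>570)&(w[...,0]<660)&(w[...,1]>-240)&(w[...,1]<-160)&(z>60)
print(np.round(np.percentile(w[m],[1,5,50],axis=0),1))
E
```

```text
time_s: 4.8
eef_pos: [613.9, -199.7, 163.7]
ee_rot: [-0.0, -0.694, 0.72, 0.001]
force: [-0.6, -0.5, -1.5]
grip_width: 0.583
[[ 575.5 -236.8  112.8]
 [ 591.6 -228.6  127.7]
 [ 631.2 -184.   299.5]]
```

View pics/s3c.png

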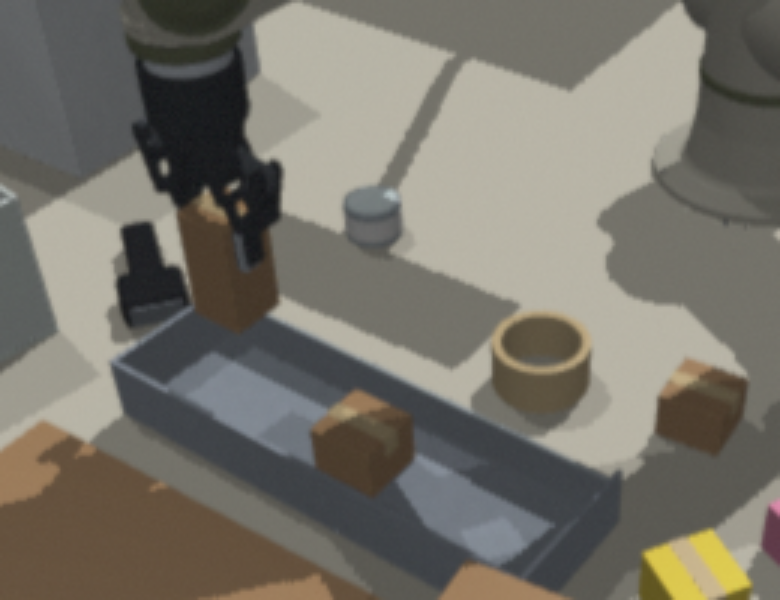

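The carton hangs upright over the tray's right end, its bottom corner at crop (237,328) about 108 mm up. I lower it in two stages, checking the force.

```bash
python3 -m pendant '[[[1,0,0,-0.02,0],[1,0,0,-0.04,0],[1,0,0,-0.06,0],[1,0,0,-0.075,0],[1,0,0,-0.085,0],[1,0,0,-0.092,0],[1,0,0,-0.097,0],[1,0,0,-0.097,0]]]'
python3 -m pendant '[[[1,0,0,-0.001,0],[1,0,0,-0.002,0],[1,0,0,-0.003,0],[1,0,0,-0.003,0]]]'
python3 - <<'E'
from h import *
p,d=cap('scene','s4'); 
cv2.imwrite('pics/s4c.png',cv2.resize(p[60:260,80:340],None,fx=3,fy=3)[:,:,::-1])
E
```

```text
time_s: 5.65
eef_pos: [614.5, -199.9, 67.1]
ee_rot: [-0.0, -0.693, 0.721, 0.0]
force: [0.4, -0.2, -1.9]
grip_width: 0.579
time_s: 6.05
eef_pos: [614.5, -199.9, 64.3]
ee_rot: [0.0, -0.693, 0.721, -0.0]
force: [-1.0, 0.5, -2.1]
grip_width: 0.583
```

View pics/s4c.png

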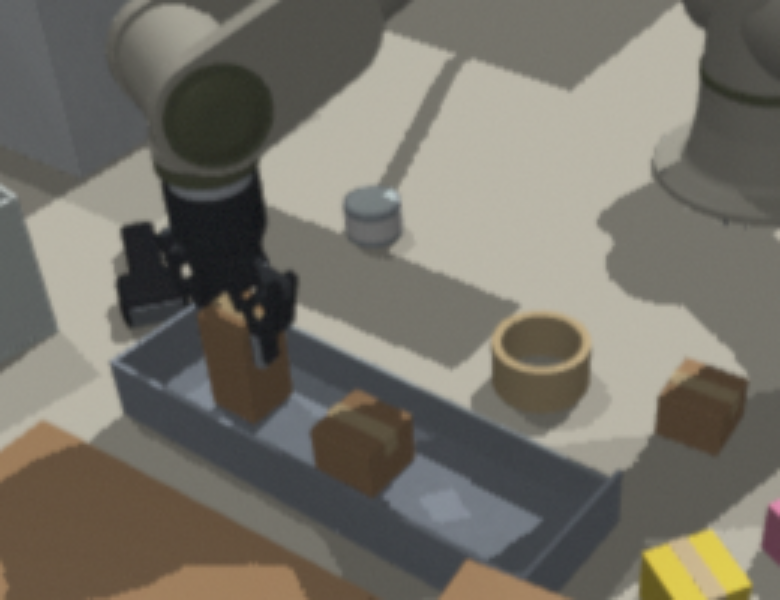

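The carton is in the tray, bottom corner at crop (253,418), still carrying its own weight. I take the last few millimetres slowly.

```bash
python3 -m pendant '[[[1,0,0,-0.001,0],[1,0,0,-0.002,0],[1,0,0,-0.002,0]]]'
python3 -m pendant '[[[1,0,0,-0.001,0],[1,0,0,-0.001,0]]]'
```

```text
time_s: 6.4
eef_pos: [614.5, -199.9, 62.1]
ee_rot: [-0.0, -0.693, 0.721, 0.0]
force: [-0.7, -0.5, -2.4]
grip_width: 0.584
time_s: 6.6
eef_pos: [614.5, -199.9, 61.2]
ee_rot: [-0.0, -0.693, 0.721, 0.0]
force: [-0.1, 0.5, -1.8]
grip_width: 0.58
```

```bash
python3 -m pendant '[[[1,0,0,-0.001,0],[1,0,0,-0.001,0]]]'
python3 -m pendant '[[[1,0,0,-0.001,0],[1,0,0,-0.001,0]]]'
```

```text
time_s: 6.8
eef_pos: [614.7, -200.0, 61.1]
ee_rot: [0.0, -0.693, 0.721, -0.0]
force: [-1.8, 0.5, 4.4]
grip_width: 0.582
time_s: 7.0
eef_pos: [614.9, -200.0, 61.0]
ee_rot: [0.0, -0.693, 0.721, -0.001]
force: [-3.8, 1.7, 11.5]
grip_width: 0.583
```

The force turns positive, so the carton is on the floor. I back off 1 mm, open, and rise.

```bash
python3 -m pendant '[[[1,0,0,0.001,0],[1,0,0,0.001,0],[-1,0,0,0.001,0],[-1,0,0,0.001,0],[-1,0,0,0.001,0],[-1,0,0,0.001,0],[-1,0,0,0.001,0],[-1,0,0,0.001,0],[-1,0,0,0.02,0],[-1,0,0,0.05,0],[-1,0,0,0.08,0],[-1,0,0,0.1,0],[-1,0,0,0.1,0]]]'
python3 - <<'E'
from h import *
p,d=cap('scene','s5'); 
cv2.imwrite('pics/s5c.png',cv2.resize(p[60:260,80:340],None,fx=3,fy=3)[:,:,::-1])
E
```

```text
time_s: 8.3
eef_pos: [615.6, -200.4, 162.5]
ee_rot: [0.001, -0.693, 0.721, -0.003]
force: [0.4, -0.1, 0.3]
grip_width: 1.002
```

View pics/s5c.png

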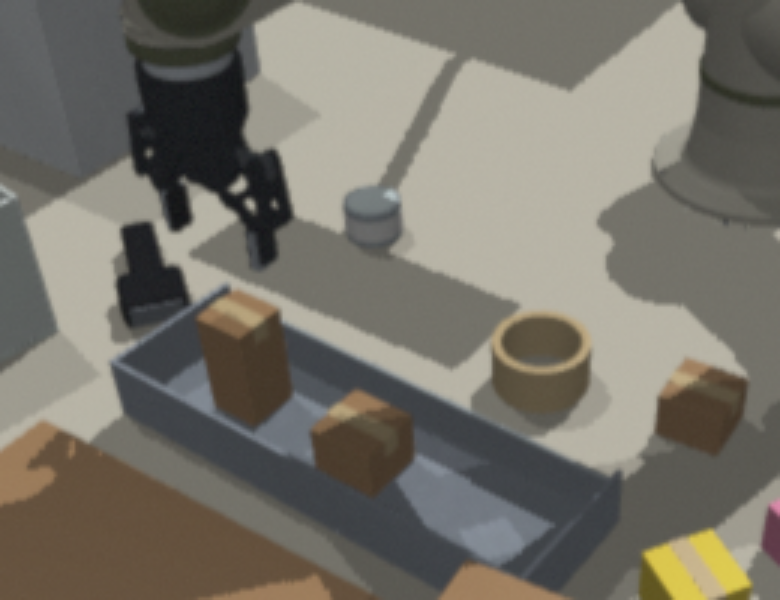

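The tall carton stands upright at crop (245,360) and the small carton is unmoved at (362,440). Next is the tin, after a check of the joints and the settled pose.

```bash
python3 - <<'E'
from h import *
s=monitor.sense(); print(s['time_s'],np.round(s['eef_pos'],1),np.round(s['joints'],3),np.round(s['ee_rot'],4))
E
python3 -m pendant '[[[-1,0,0,0.02,0],[-1,0,0,0.02,0],[-1,0,0,0.02,0]]]'
```

```text
8.35 [ 614.9 -200.   160.2] [-0.495  0.637  1.191 -0.     1.312  1.114] [ 3.000e-04 -6.934e-01  7.206e-01 -1.100e-03]
time_s: 8.65
eef_pos: [614.3, -199.8, 177.9]
ee_rot: [-0.0, -0.693, 0.721, 0.001]
force: [0.4, 0.5, -1.2]
grip_width: 0.996
```

```bash
python3 -m pendant '[[[-1,-0.01,0.02,0,0],[-1,-0.025,0.045,0,0],[-1,-0.045,0.08,0,0],[-1,-0.065,0.115,0,0],[-1,-0.085,0.15,0,0],[-1,-0.105,0.185,0,0],[-1,-0.125,0.22,0,0],[-1,-0.145,0.255,0,0],[-1,-0.165,0.29,0,0],[-1,-0.185,0.325,0,0],[-1,-0.205,0.36,0,0],[-1,-0.225,0.395,0,0],[-1,-0.245,0.43,-0.01,0],[-1,-0.26,0.455,-0.03,0],[-1,-0.27,0.475,-0.05,0],[-1,-0.277,0.485,-0.06,0],[-1,-0.277,0.485,-0.06,0],[-1,-0.277,0.485,-0.06,0],[-1,-0.277,0.485,-0.06,0]]]'
python3 - <<'E'
from h import *
p,d=cap('scene','s6'); 
cv2.imwrite('pics/s6c.png',cv2.resize(p[60:260,250:510],None,fx=3,fy=3)[:,:,::-1])
E
```

```text
time_s: 10.55
eef_pos: [338.5, 284.6, 119.9]
ee_rot: [0.001, -0.693, 0.721, -0.0]
force: [1.1, -0.2, 0.4]
grip_width: 0.998
```

View pics/s6c.png

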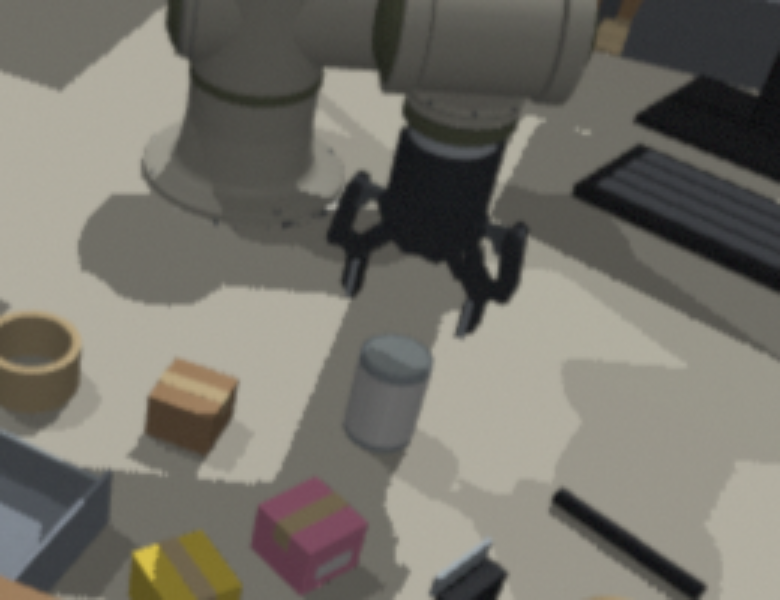

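```bash
python3 - <<'E'
from h import *
i=vision.camera_info('scene'); f=192/np.tan(np.radians(i['fov_y']/2))
def pr(X):
    c=np.array(i['R'])@X+i['t']; return np.array([c[0]/c[2]*f+i['cx'],c[1]/c[2]*f+i['cy']])
g=lambda X: np.round((pr(np.array(X))-[250,60])*3,0)
for z in (120,127,133): print(z,'mid',g([338,284.8,z]),'tips',g([338+1.6,284.8-43,z]),g([338-1.6,284.8+43,z]))
for c in ([337,285],[340,287.5],[333,283]): print(c,'top',g([*c,85]),'bot',g([*c,0]))
E
python3 - <<'E'
from h import *
# refined tin top circle in both views: edges of depth-segmented top
for n in('scene','top'):
    w=world(n,np.load(n+'0.npz')['d']); m=(abs(w[...,0]-337)<45)&(abs(w[...,1]-285)<45)&(w[...,2]>78)&(w[...,2]<95)
    q=w[m]; (c,r)=cv2.minEnclosingCircle(q[:,:2].astype(np.float32)); print(n,len(q),c,r,q.mean(0), np.median(q[:,2]))
    m=(abs(w[...,0]-337)<38)&(abs(w[...,1]-285)<38)&(w[...,2]>12)&(w[...,2]<75)
    q=w[m]
    from scipy.optimize import least_squares
    if len(q)>50:
        r=least_squares(lambda c:np.hypot(q[:,0]-c[0],q[:,1]-c[1])-30,[337,285],loss='soft_l1'); print(' side fit',len(q),r.x)
E
```

```text
120 mid [401. 323.] tips [351. 307.] [454. 340.]
127 mid [403. 316.] tips [352. 300.] [456. 334.]
133 mid [405. 311.] tips [353. 294.] [458. 328.]
[337, 285] top [393. 356.] bot [373. 430.]
[340, 287.5] top [395. 359.] bot [375. 433.]
[333, 283] top [393. 352.] bot [373. 427.]
scene 320 (335.43035888671875, 286.6705627441406) 30.377748489379883 [338.95615028 287.52237044  84.00763908] 84.32212401013972
 side fit 465 [334.26524341 286.67889275]
top 544 (332.8014221191406, 284.3519287109375) 30.421186447143555 [333.3941966  283.64726558  85.49278084] 85.64966531961782
 side fit 169 [332.90198289 284.76567401]
```

The fingers straddle the tin: tips at crop (352,290) and (465,335), tin top at (395,358). Fitting a circle in both views puts the tin's centre at about (334.5,285.7), so I shift -3 mm in x while going down.

```bash
python3 -m pendant '[[[-1,-0.003,0.001,-0.01,0],[-1,-0.003,0.001,-0.03,0],[-1,-0.003,0.001,-0.05,0],[-1,-0.003,0.001,-0.065,0],[-1,-0.003,0.001,-0.075,0],[-1,-0.003,0.001,-0.075,0],[1,-0.003,0.001,-0.075,0],[1,-0.003,0.001,-0.075,0],[1,-0.003,0.001,-0.075,0],[1,-0.003,0.001,-0.075,0],[1,-0.003,0.001,-0.075,0],[1,-0.003,0.001,-0.075,0],[1,-0.003,0.001,-0.075,0]]]' 70
python3 -m pendant '[[[1,0,0,0.01,0],[1,0,0,0.03,0],[1,0,0,0.06,0],[1,0,0,0.06,0]]]'
python3 - <<'E'
from h import *
p,d=cap('scene','s7'); 
cv2.imwrite('pics/s7c.png',cv2.resize(p[60:260,250:510],None,fx=3,fy=3)[:,:,::-1])
E
```

```text
time_s: 11.9
eef_pos: [335.1, 286.3, 45.4]
ee_rot: [0.001, -0.693, 0.721, -0.0]
force: [-1.0, -1.4, 6.8]
grip_width: 0.688
time_s: 12.3
eef_pos: [336.1, 287.0, 107.8]
ee_rot: [0.003, -0.693, 0.721, -0.001]
force: [1.0, 0.6, -2.3]
grip_width: 0.686
```

View pics/s7c.png

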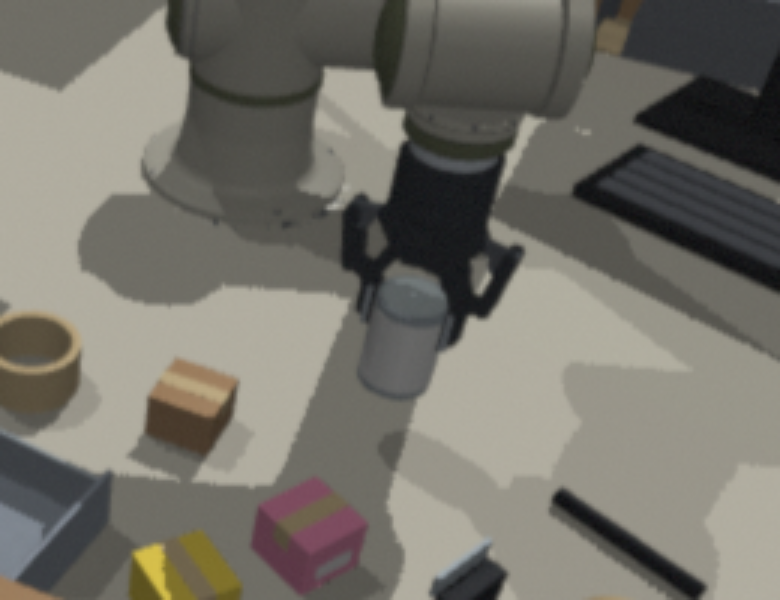

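The tin is held upright, bottom at crop (395,395) and clear of the bench. I carry it to the tray's left part.

```bash
python3 -m pendant '[[[1,0,0,0.03,0],[1,0.01,-0.01,0.05,0],[1,0.03,-0.025,0.06,0],[1,0.055,-0.045,0.06,0],[1,0.08,-0.065,0.06,0],[1,0.105,-0.085,0.06,0],[1,0.13,-0.105,0.06,0],[1,0.155,-0.126,0.06,0],[1,0.18,-0.147,0.06,0],[1,0.205,-0.167,0.06,0],[1,0.23,-0.187,0.06,0],[1,0.255,-0.208,0.06,0],[1,0.275,-0.224,0.06,0],[1,0.285,-0.232,0.06,0],[1,0.29,-0.236,0.06,0],[1,0.29,-0.236,0.06,0],[1,0.29,-0.236,0.06,0]]]'
python3 - <<'E'
from h import *
p,d=cap('scene','s8'); 
cv2.imwrite('pics/s8c.png',cv2.resize(p[60:260,80:340],None,fx=3,fy=3)[:,:,::-1])
E
```

```text
time_s: 14.05
eef_pos: [623.9, 50.7, 163.7]
ee_rot: [-0.0, -0.694, 0.72, 0.001]
force: [-0.6, -0.1, -2.4]
grip_width: 0.684
```

View pics/s8c.png

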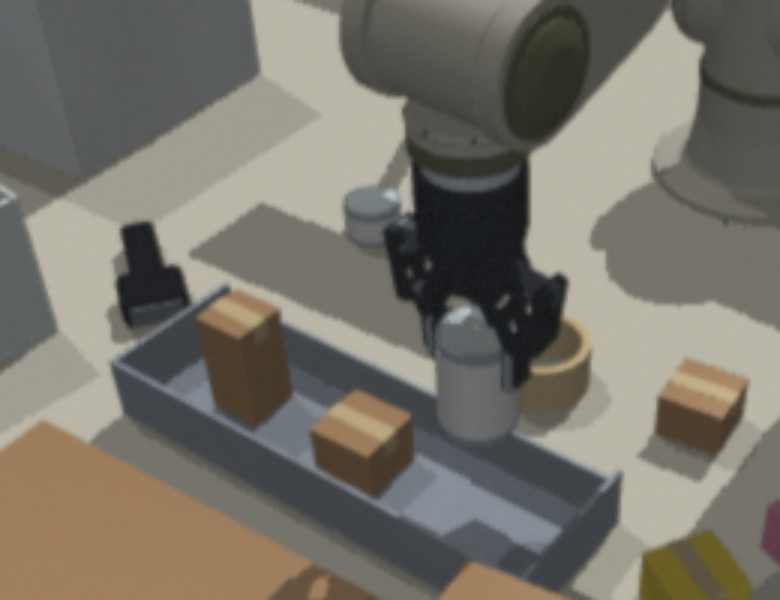

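The tin hangs upright above the free part of the tray, bottom at crop (477,437). Lowering.

```bash
python3 -m pendant '[[[1,0,0,-0.02,0],[1,0,0,-0.04,0],[1,0,0,-0.06,0],[1,0,0,-0.08,0],[1,0,0,-0.09,0],[1,0,0,-0.1,0],[1,0,0,-0.106,0],[1,0,0,-0.109,0],[1,0,0,-0.109,0]]]'
python3 -m pendant '[[[1,0,0,-0.001,0],[1,0,0,-0.002,0],[1,0,0,-0.002,0]]]'
python3 -m pendant '[[[1,0,0,-0.001,0],[1,0,0,-0.001,0]]]'
```

```text
time_s: 15.0
eef_pos: [624.6, 50.2, 55.4]
ee_rot: [0.0, -0.693, 0.721, -0.0]
force: [-0.6, 0.3, -3.6]
grip_width: 0.683
time_s: 15.3
eef_pos: [624.6, 50.1, 53.4]
ee_rot: [0.0, -0.693, 0.721, -0.0]
force: [-0.0, 0.5, -3.5]
grip_width: 0.684
time_s: 15.5
eef_pos: [624.5, 50.1, 52.2]
ee_rot: [-0.0, -0.693, 0.721, 0.0]
force: [-0.4, 0.4, -2.9]
grip_width: 0.686
```

```bash
python3 -m pendant '[[[1,0,0,-0.001,0],[1,0,0,-0.001,0]]]'
python3 -m pendant '[[[1,0,0,-0.001,0],[1,0,0,-0.001,0]]]'
```

```text
time_s: 15.7
eef_pos: [624.7, 50.1, 51.6]
ee_rot: [0.0, -0.693, 0.721, -0.0]
force: [-0.1, -0.2, -0.0]
grip_width: 0.683
time_s: 15.9
eef_pos: [624.9, 50.0, 51.5]
ee_rot: [0.0, -0.693, 0.721, -0.0]
force: [-1.9, -0.2, 7.1]
grip_width: 0.687
```

The tin is on the floor. I release it and rise.

```bash
python3 -m pendant '[[[1,0,0,0.001,0],[-1,0,0,0.001,0],[-1,0,0,0.001,0],[-1,0,0,0.001,0],[-1,0,0,0.001,0],[-1,0,0,0.001,0],[-1,0,0,0.001,0],[-1,0,0,0.02,0],[-1,0,0,0.05,0],[-1,0,0,0.09,0],[-1,-0.02,0,0.12,0],[-1,-0.06,0,0.14,0],[-1,-0.1,0.03,0.15,0],[-1,-0.14,0.06,0.15,0],[-1,-0.18,0.09,0.15,0],[-1,-0.2,0.11,0.15,0],[-1,-0.2,0.11,0.15,0],[-1,-0.2,0.11,0.15,0]]]'
python3 - <<'E'
from h import *
p,d=cap('scene','s9'); 
cv2.imwrite('pics/s9c.png',cv2.resize(p[60:260,80:340],None,fx=3,fy=3)[:,:,::-1])
p,d2=cap('top','t9')
for n,d in(('scene',d),('top',d2)):
    w=world(n,d); x,y,z=np.moveaxis(w,-1,0)
    for nm,lo,hi,cx,cy in(('carton',92,112,615,-200),('tin',80,98,625,50),('small',45,64,620,-66)):
        m=(z>lo)&(z<hi)&(abs(x-cx)<45)&(abs(y-cy)<45); q=w[m].astype(np.float32)
        r=cv2.minAreaRect(q[:,:2]); A=np.polyfit  # flatness
        c=np.linalg.lstsq(np.c_[q[:,:2]-q[:,:2].mean(0),np.ones(len(q))],q[:,2],rcond=None)[0]
        print(n,nm,len(q),np.round(r[0],1),np.round(r[1],1),round(r[2],1),'z',round(float(np.median(q[:,2])),1),'tilt',np.round(c[:2],3))
E
```

```text
time_s: 17.7
eef_pos: [424.7, 160.2, 200.6]
ee_rot: [0.0, -0.694, 0.72, -0.0]
force: [0.7, 0.1, -0.5]
grip_width: 1.0Traceback (most recent call last):
  File "<stdin>", line 9, in <module>
cv2.error: OpenCV(4.12.0) /io/opencv/modules/imgproc/src/convhull.cpp:143: error: (-215:Assertion failed) total >= 0 && (depth == CV_32F || depth == CV_32S) in function 'convexHull'
```

View pics/s9c.png

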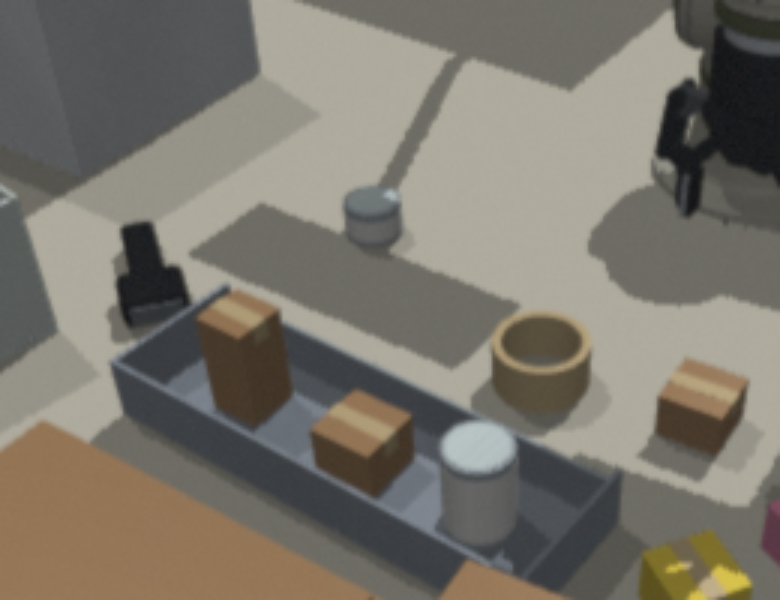

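View pics/t9.png

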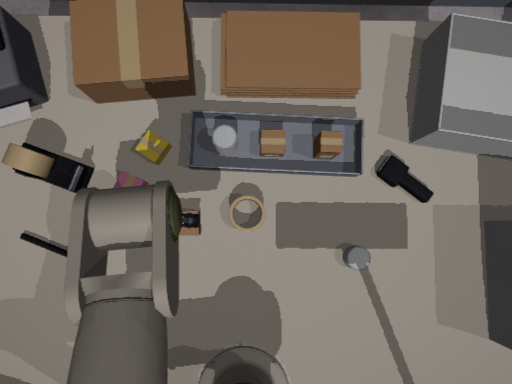

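The crop and the top view both show the carton, small carton and tin standing in the tray, at top-view pixels (330,144), (273,142) and (224,137). The gripper is clear. The script stopped on a non-contiguous array, so I re-run the numbers on the saved pictures.

```bash
python3 - <<'E'
from h import *
for n,f in(('scene','s9'),('top','t9')):
    w=world(n,np.load(f+'.npz')['d']); x,y,z=np.moveaxis(w,-1,0)
    for nm,lo,hi,cx,cy in(('carton',96,114,615,-200),('tin',82,100,625,50),('small',50,64,620,-66)):
        m=(z>lo)&(z<hi)&(abs(x-cx)<45)&(abs(y-cy)<45); q=w[m]
        r=cv2.minAreaRect(q[:,:2].astype(np.float32))
        c=np.linalg.lstsq(np.c_[q[:,:2]-q[:,:2].mean(0),np.ones(len(q))],q[:,2],rcond=None)[0]
        print(n,nm,len(q),np.round(r[0],1),np.round(r[1],1),round(r[2],1),'z',round(float(np.median(q[:,2])),1),'slope',np.round(c[:2],3))
print(monitor.sense()['time_s'])
E
```

```text
scene carton 318 [ 613.  -199.9] [54.1 52.6] 88.8 z 104.3 slope [-0.039 -0.051]
scene tin 426 [625.5  52. ] [58.7 58.8] 24.3 z 90.1 slope [-0.04  -0.028]
scene small 452 [622.7 -65.9] [62.5 63.4] 89.7 z 54.8 slope [-0.006 -0.002]
top carton 482 [ 610.3 -202. ] [51.1 51.3] 88.7 z 106.2 slope [ 0.017 -0.019]
top tin 503 [621.5  48.1] [58.1 57.2] 1.1 z 91.6 slope [0.02  0.009]
top small 589 [620.1 -68.9] [60.2 59.8] 0.1 z 56.2 slope [0.009 0.002]
17.8
```

Tops at about 105 and 91 mm match 100 and 85 mm tall objects standing on the 6 mm floor. The tops are level within noise and the small carton is unmoved. Handing in.

```bash
python3 -c "
from rig import order
print(order.finish_job())"
```

```text
the job is handed in; nothing more can be done
None
```

I handed the job in at about 18 s on the robot's clock. The tall carton and then the tall tin were lifted over the front lip. Each was lowered until the wrist force showed it resting on the tray floor, and only then released.

**Last checks, from both cameras:**

| Object | Position x, y (mm) | Top height (mm) | State |
|---|---|---|---|
| Tall carton | about (612, -201) | about 105 | upright on the floor |
| Tall tin | about (624, 50) | about 91 | upright on the floor |
| Small carton | about (621, -67) | about 55 | unmoved, within measuring noise |

The gripper was open and clear of everything, with its tip about 200 mm above the bench.

**Disagreements:**
- The two cameras differ by 2 to 5 mm from each other throughout, so I averaged them.
- The first tin position was about 3 mm off in x, which I corrected before grasping.
- The scene camera's fit shows the carton and tin tops sloping by up to 0.05, while the top camera shows 0.02 at most. I took this as depth noise, because both stand straight in the pictures.
- One final check script crashed on an array error, and I re-ran it on the saved pictures.

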